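Complete the repair kit and stack its tray on the tote

ROBOT

A 6-joint arm with a two-finger parallel gripper is mounted at the origin on the work surface. World frame = base frame: x ahead of the robot, y to its left, z up, the work surface at z = 0. Lengths are in m, angles in rad, forces in N, time in s.
With the tool pointing down it reaches from about 0.3 to 1 m from the base axis. Payload 5.1 kg.
Tool frame: the origin (TCP) lies at the very end of the fingers, on their centre line; the grasp point (between the pads) lies 19 mm behind it; z points along the fingers, y is the line along which they close (so a half turn about z gives the same grasp; the last joint's range is limited). The gripper opens to 95 mm and grips with 3 to 60 N. Pads are 20 mm wide; open, the fingers measure 119 mm over their backs; the gripper's body (75 mm by 180 mm) begins 59 mm behind the grasp point.
Start: joints at [1.243, 0.124, 1.65, -0, 1.367, -0.083], TCP at [0.158, 0.631, 0.215] pointing down, gripper open.
Joint ranges: [-2.61, 2.61], [-1.02, 2.33], [0.03, 2.71], [-1.35, 4.49], [0.32, 2.68], [-2.91, 2.91]. Speed limits (rad/s): [2.57, 2.57, 3.14, 3.14, 3.14, 3.14].

INTERFACE

Orientations are given as [roll, pitch, yaw] about the fixed x, y, z axes, in that order (R = Rz(yaw) Ry(pitch) Rx(roll)).
In Python, from rig import sensors, vision, robot gives the robot as it stands.
- The arm moves only by the tool apply_moves, never from a script. Its argument "rows" is a list of rows, each a list of 6 numbers: the shift along the tool's x, y, z in units of 120 mm (1.0 is 120 mm), then the turn, a rotation vector about the tool's x, y, z in units of 0.5 rad (1.0 is 0.5 rad). A call has 1 to 20 rows; each row shifts and turns the commanded pose from where the row before left it, along the tool's axes as they then stand; what a row does not reach is not made up. A row lasts 1/12 s, in which the tool goes at most 41.7 mm and 7.16 degrees, less where a joint would pass 70% of its speed; a pose out of reach is approached as far as the arm can. A call with a number of a shift or a turn outside -1 to 1 is refused whole. A call with a gripper value outside its range is refused whole. "grip" is the opening, from 0 (shut) to 1 (fully open), set as the call begins (left out, the last holds). The fingers move at their own pace and stop on an object; "squeeze" is the grip in N (left out, the last holds). Time passes only in rows, so rows that do not move let the fingers close. It gives the time, the measured TCP pose, the force, the opening and the grip force at its end, in the units of the state.
- sensors.sense(): the state, without advancing time (a new reading comes with each control period).
- vision.read_camera(name): name is "scene" or "top" or "wrist"; returns (picture, depth): 384x512x3 uint8, red, green, blue; 384x512 float32, m along the optical axis (not along the pixel's ray), 0 where there is no reading.
- vision.calibration(name): a dict with "K" (3x3 intrinsics, pixels), "k1" (the pictures are not rectified: a ray, as slopes to the right and down, at radius r is drawn at 1 + k1 r^2 times it, then the intrinsics apply), "R" (3x3) and "t" (3): a world point X has camera coordinates R X + t; the wrist camera has in their place "T_tool_cam" (4x4, takes a point from camera to tool coordinates, whose origin is the TCP and whose axes are the flange's). Camera axes: x right, y down, z forward; pixel columns grow to the right and rows downward; lengths in m; the calibration is good to about 2 mm. A picture is of the moment at which its call begins: read the wrist's pose just before it. calibration takes no time and is no camera call.
- robot.job_done(): hands the job in; it is judged then, once.
The state is a dict: "time_s": time; "q": joint angles; "joint_vel": joint speeds; "joint_efforts": joint torques, N m; "tcp_pos": TCP position; "tool_rot": TCP orientation; "ft_force": force on the tool from outside, world axes, zero at the start; "wrist_torque": the same for the moment, N m; "opening": finger opening in m; "gripper_force": force on a finger pad.
Only numpy, scipy, OpenCV 4.12 (cv2) and the standard library are available. Lean on these libraries where they do the work, as an engineer would, in place of code of your own. Each camera call takes 0.05 s, during which the arm holds its last target. There are 200 camera calls.

TASK

Move the sanding block from the tote's lid onto the cork mat and complete the repair kit: the tray must hold exactly one of each of the five hardware parts (bracket, spindle, cover, coupling, channel), each lying right way up on the tray's floor, so add from the bench only the kinds that the tray does not hold yet and leave the spares on the bench. Once the kit is complete, stack the tray on the tote squarely, flat on the lid between the corner lugs, with everything still in it. Do not disturb the tape measure or the jar.

Things in the scene. Friction and masses are not known exactly. Their poses are not given: they have to be found in the camera images.
- bracket1: L-shaped steel angle bracket: base 50 x 28 x 5 (x, y, z) and an upright leg 5 thick, 28 wide, standing at the -x end to 32 above the underside; grasp across its 28 mm width (y) on the upright leg, near x = -18. The one on the bench. Origin at the centre of its underside, z up; about 40 to 100 g
- spindle1: dark steel spindle: a round bar 12 in diameter lying along x between two square end blocks (each 10 x 24 x 24), 56 long in all; the bar's axis is 12 above the underside; grasp across the bar (y) at its middle. The one on the bench. Origin at the centre of its underside, z up; about 40 to 100 g
- cover1: plain round aluminium cap, solid, 40 in diameter for its lowest 17 mm, narrowing to a flat top 28 in diameter at 26 high. The one on the bench. Origin at the centre of its underside, z up; about 40 to 100 g
- coupling1: upright brass pipe coupling, a tube 34 outside diameter, 22 bore, 32 high, standing on end. The one on the bench. Origin at the centre of its underside, z up; about 40 to 100 g
- channel1: steel U-channel clip: 40 long (x), 34 wide (y), 28 high, open at the top and both ends, walls 5 thick; grasp across its 34 mm width (y). The one on the bench. Origin at the centre of its underside, z up; about 40 to 100 g
- bracket0: the same bracket as bracket1 (same shape, size, origin and axes), lying in one of the tray's bays from the start; absent (None) in most starts
- spindle0: the same spindle as spindle1 (same shape, size, origin and axes), lying in one of the tray's bays from the start; absent (None) in most starts
- cover0: the same cover as cover1 (same shape, size, origin and axes), lying in one of the tray's bays from the start; absent (None) in most starts
- coupling0: the same coupling as coupling1 (same shape, size, origin and axes), lying in one of the tray's bays from the start; absent (None) in most starts
- channel0: the same channel as channel1 (same shape, size, origin and axes), lying in one of the tray's bays from the start; absent (None) in most starts
- tray: grey kit tray, loose, about 0.35 kg empty. Origin at the centre of its underside; 196 (x) x 236 (y) outside, floor 4 thick, rim 18 high above the underside, walls 4 thick. Low ribs (12 above the underside) divide it into six bays, two rows of three, each about 90 (x) x 74 (y), centred at x = -52 and +52, y = -77, 0 and +77. Over its middle a wooden carrying bar along y, 16 wide (x), 16 high, 116 long, its top 72 above the underside, on two posts
- tray_handle (a point): middle of the tray's carrying bar, 64 above the underside; grasp across its 16 mm width (tray x). Same axes as the tray
- tote: blue-grey closed storage tote, fixed, 222 (x) x 262 (y), its flat lid's top 62 above the bench. Origin at the centre of its underside. At the lid's corners stand eight short lugs (two per corner, about 16 high) that lean outward by 0.28 rad: the tray's base fits between them with about 2.5 mm to spare a side at the lid and about 6 mm at the lugs' tops; the tray may go in either way round (half a turn)
- tote_seat (a point): centre of the lid's top face; the tray's origin and axes belong here when it is seated
- block: sanding block, loose, wood on a cork sole, 80 (x) x 44 (y) x 30 high, about 90 g, lying on the tote's lid at the start. Origin at the centre of its underside; grasp across 44 (y)
- mat: cork mat, fixed on the bench, 104 (x) x 136 (y) x 3 thick. Origin at the centre of its underside
- tape: bystander: yellow tape-measure case 56 x 44 x 30 high among the parts. Origin under its centre
- jar: bystander: small closed glass jar, 44 in diameter, 42 high, among the parts. Origin under its centre
Mind the look-alikes: they are no part of the job. What is shaped like the spindle0 but pink is not meant.

How it is judged:
By the outcome, as a careful person would: the job done as asked, in the order asked, and still so for the second after the job is handed in, with the robot touching nothing.
Of bracket0, spindle0, cover0, coupling0, channel0 only 1 to 2 are there at a start; the rules pass over those that are not, and their reading is None.
At some moment in a run one of bracket1, spindle1, cover1, coupling1, channel1 may be knocked a few centimetres aside while the robot is not near it.
It also fails if it takes over 208 s, if anything falls off the work surface, if the arm or the gripper's body presses on something with over 40 N, if the wrist force passes 120 N, or if a joint passes its speed limit or range.

## Working session

There is one attempt and no reset: what is moved stays moved. The work goes in short steps, Python scripts to look and compute and a tool call to move; the robot and the scene stay as the last step left them, time stands still between calls to the robot, and variables do not carry over. Pictures are saved under pics/ and viewed, at most 14 in all, crops included, and the job is handed in when it is done.

Besides the shell and the picture viewer there is one more tool, called after ">>>" in YAML: its name, and indented under it one key for each argument. apply_moves: Moves the arm, as the interface text tells. Shifts and turns lie within -1 to 1; 1 stands for 120 mm of shift or 0.5 rad of turn. Its arguments: {"type":"object","properties":{"rows":{"type":"array"},"grip":{"type":"number"},"squeeze":{"type":"number"}},"required":["rows"]}

```bash
mkdir -p pics; ls; python3 - <<'E'
from rig import sensors, vision, robot
import cv2,numpy as np
for n in ("scene","top"):
    p,d=vision.read_camera(n); np.savez(f"pics/{n}0.npz",p=p,d=d)
    cv2.imwrite(f"pics/{n}0.png",cv2.resize(p[:,:,::-1],(800,600),interpolation=cv2.INTER_CUBIC))
    c=vision.calibration(n); print(n,{k:np.round(np.array(v),3).tolist() for k,v in c.items()})
print(vision.calibration("wrist")); print(sensors.sense())
E
```

```text
pics
scene {'K': [[375.543, 0.0, 256.559], [0.0, 375.543, 189.255], [0.0, 0.0, 1.0]], 'k1': 0.037, 'R': [[-0.056, 0.998, 0.009], [0.564, 0.039, -0.825], [-0.824, -0.041, -0.565]], 't': [0.084, -0.236, 1.44]}
top {'K': [[379.033, 0.0, 248.298], [0.0, 379.033, 190.796], [0.0, 0.0, 1.0]], 'k1': 0.006, 'R': [[0.001, -1.0, -0.003], [-0.986, -0.0, -0.169], [0.169, 0.003, -0.986]], 't': [-0.058, 0.538, 0.95]}
{'K': array([[288.84076492,   0.        , 250.16589202],
       [  0.        , 288.84076492, 188.86561475],
       [  0.        ,   0.        ,   1.        ]]), 'k1': -0.06064069166479606, 'T_tool_cam': array([[ 2.58462885e-04, -9.72279577e-01, -2.33821209e-01,
         6.55018661e-02],
       [ 9.99999759e-01,  4.01902424e-04, -5.65811361e-04,
         7.18917757e-04],
       [ 6.44100142e-04, -2.33821007e-01,  9.72279446e-01,
        -1.70500515e-01],
       [ 0.00000000e+00,  0.00000000e+00,  0.00000000e+00,
         1.00000000e+00]])}
{'time_s': 0.1, 'q': array([ 1.24340249e+00,  1.24460643e-01,  1.65152185e+00,  2.67251281e-05,
        1.36747968e+00, -8.25973367e-02]), 'joint_vel': array([ 0.00010686, -0.00098772, -0.00428648, -0.00068961, -0.00079485,
       -0.0013233 ]), 'joint_efforts': array([ 6.90639954e-04, -4.18881369e+01, -3.61096466e+01,  7.77821965e-02,
        4.61609429e-02, -7.67972915e-05]), 'tcp_pos': array([0.15736873, 0.63007587, 0.21350574]), 'tool_rot': array([-3.13973167e+00, -1.80317075e-04,  2.89679056e+00]), 'ft_force': array([ 0.19911874,  0.12307384, -0.36971806]), 'wrist_torque': array([ 0.03301605, -0.00710627,  0.01964315]), 'gripper_force': 0.0, 'opening': 0.09505170838120972}
```

View pics/top0.png

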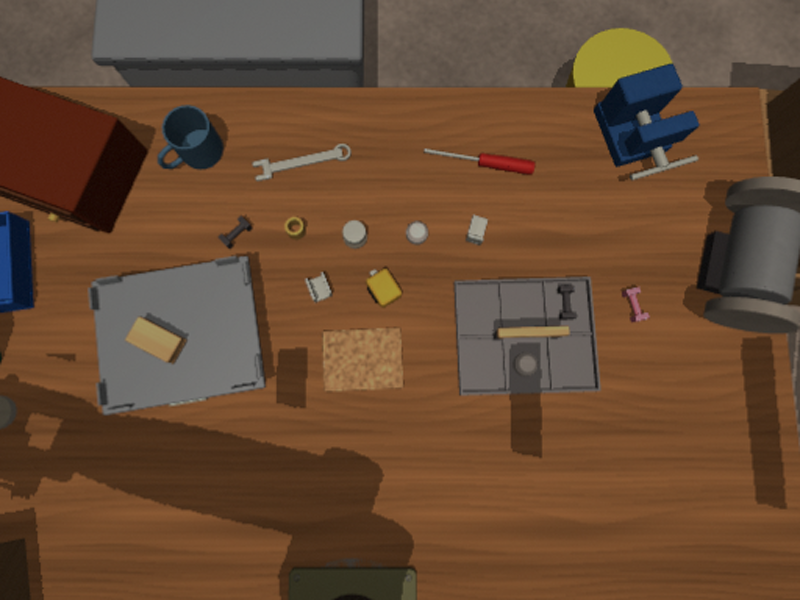

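View pics/scene0.png

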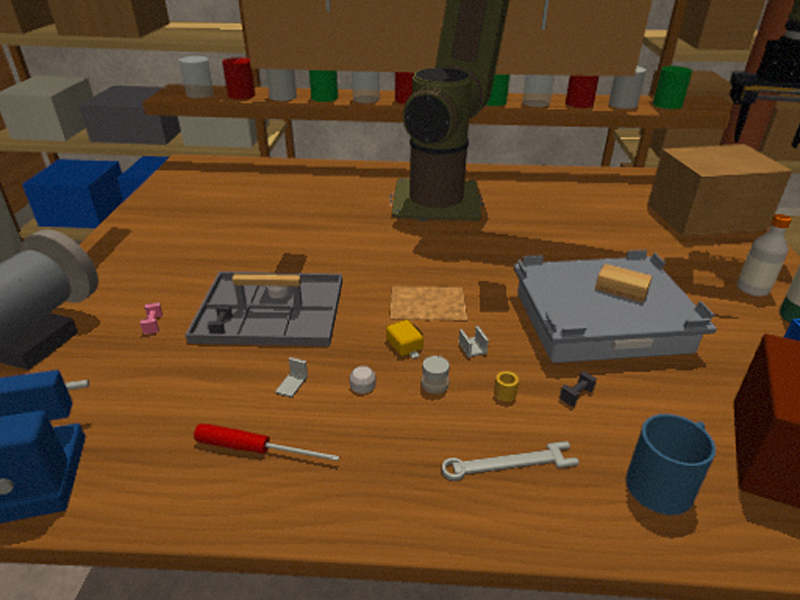

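The tray already holds a spindle (570,300) and something round (527,364), which looks like the cover. Next I'll measure everything from the depth images.

```bash
cat > h.py <<'E'
import numpy as np, cv2
from scipy.spatial.transform import Rotation as Ro
from rig import sensors, vision
def pose():
    s=sensors.sense(); return np.array(s['tcp_pos']),Ro.from_euler('xyz',s['tool_rot']).as_matrix(),s
def cam(name):
    c=vision.calibration(name); K=np.array(c['K'])
    if name=='wrist':
        p,R,_=pose(); T=np.array(c['T_tool_cam']); Rw=R@T[:3,:3]; o=R@T[:3,3]+p
    else: Rw=np.array(c['R']).T; o=-Rw@np.array(c['t'])
    return K,c['k1'],Rw,o
def rays(C,uv):
    K,k1,Rw,o=C; s=(np.asarray(uv,float)-K[:2,2])/K[0,0]; x=s.copy()
    for _ in range(8): x=s/(1+k1*(x**2).sum(-1,keepdims=True))
    return np.concatenate([x,np.ones(x.shape[:-1]+(1,))],-1)
def plane(C,uv,z):
    r=rays(C,uv)@C[2].T; return C[3]+r*((z-C[3][2])/r[...,2:])
def cloud(C,d):
    v,u=np.mgrid[:384,:512]; r=rays(C,np.stack([u,v],-1)); return C[3]+(r*d[...,None])@C[2].T
def proj(C,X):
    K,k1,Rw,o=C; c=(np.asarray(X)-o)@Rw; x=c[...,:2]/c[...,2:]; return x*(1+k1*(x**2).sum(-1,keepdims=True))*K[0,0]+K[:2,2]
def ortho(C,p,x0,x1,y0,y1,z,s):
    """rectified picture of plane z: up=+x, left=+y; s px per m"""
    h,w=int((x1-x0)*s),int((y1-y0)*s); i,j=np.mgrid[:h,:w]
    X=np.stack([x1-i/s,y1-j/s,np.full(i.shape,z)],-1); m=proj(C,X).astype(np.float32)
    return cv2.remap(p,m[...,0],m[...,1],cv2.INTER_CUBIC)[:,:,::-1]
def snap(name,f):
    C=cam(name); p,d=vision.read_camera(name); np.savez(f'pics/{f}.npz',p=p,d=d); return C,p,d,cloud(C,d)
def rect(P,w,zlo,zhi):
    """points in window w=(x0,x1,y0,y1), z range -> median z, min area rect"""
    m=(P[...,0]>w[0])&(P[...,0]<w[1])&(P[...,1]>w[2])&(P[...,1]<w[3])&(P[...,2]>zlo)&(P[...,2]<zhi)
    Q=P[m]; c,sz,a=cv2.minAreaRect((Q[:,:2]*1000).astype(np.float32)); return len(Q),np.round(c,1),np.round(sz,1),round(a,1),np.round(np.percentile(Q[:,2],[50,95]),4)
def go(x,y,z,yaw):
    """rows needed from the current pose to tool-down TCP x,y,z and tool yaw"""
    p,R,s=pose(); d=R.T@(np.array([x,y,z])-p); Rt=Ro.from_euler('xyz',[np.pi,0,yaw]).as_matrix()
    rv=Ro.from_matrix(R.T@Rt).as_rotvec(); print('shift(120mm)',np.round(d/.12,3),'turn(.5rad)',np.round(rv/.5,3),'p',np.round(p,4),'yaw',round(s['tool_rot'][2],4),'q6',round(s['q'][5],2))
E
python3 - <<'E'
from h import *
z=np.load('pics/top0.npz'); C=cam('top'); P=cloud(C,z['d'])
W=lambda u,v:plane(C,np.array([u,v])*.64,0)
for n,u,v in [('spindle',235,232),('coupling',294,227),('jar',354,233),('cover',417,232),('bracket',478,229),('channel',318,287),('tape',384,287),('traycover',527,364),('trayspin',567,301),('pink',636,303)]:
    x,y,_=W(u,v); print(n,np.round([x,y],3),rect(P,(x-.04,x+.035,y-.04,y+.04),.008,.09))
for n,u,v in [('tray',527,336),('tote',178,334),('mat',363,360),('block',155,340)]:
    x,y,_=W(u,v);print(n,np.round([x,y],3))
x,y,_=W(178,334); print('lid',rect(P,(x-.2,x+.2,y-.2,y+.2),.055,.068)); print('block',rect(P,(x-.07,x+.07,y-.07,y+.1),.08,.1))
x,y,_=W(527,336); print('rim',rect(P,(x-.15,x+.15,y-.16,y+.15),.014,.025)); print('bar',rect(P,(x-.15,x+.15,y-.16,y+.15),.055,.08))
print('matcorn',np.round([plane(C,np.array(q)*.64,.003)[:2] for q in [(322,331),(401,328),(404,388),(324,391)]],3).tolist())
print('traycorn',np.round([plane(C,np.array(q)*.64,.018)[:2] for q in [(454,281),(590,277),(599,388),(459,394)]],3).tolist())
im=ortho(C,z['p'],.26,.76,-.4,.4,.02,1000); cv2.imwrite('pics/o.png',im)
E
```

```text
spindle [0.666 0.217] (135, array([662.5, 213.9]), array([26.5, 54.6]), 46.1, array([0.0207, 0.0264]))
coupling [0.675 0.111] (119, array([667.5, 106.4]), array([31.4, 33.1]), 1.6, array([0.0305, 0.0353]))
jar [0.664 0.003] (226, array([654.7,   1.5]), array([39.5, 39.4]), 1.3, array([0.0418, 0.045 ]))
cover [ 0.666 -0.109] (166, array([ 662. , -107.6]), array([36. , 38.4]), 89.8, array([0.0246, 0.0288]))
bracket [ 0.671 -0.219] (59, array([ 667.7, -213.3]), array([27.4, 45.7]), 76.6, array([0.0229, 0.0348]))
channel [0.565 0.066] (90, array([563.2,  63. ]), array([40.4, 33.9]), 22.9, array([0.0271, 0.0308]))
tape [ 0.565 -0.051] (363, array([561.2, -48.3]), array([56.6, 47.4]), 33.0, array([0.0299, 0.0331]))
traycover [ 0.43  -0.297] (263, array([ 428.3, -296.6]), array([71.9, 78.2]), 0.3, array([0.0263, 0.0323]))
trayspin [ 0.54  -0.372] (245, array([ 538.4, -371.7]), array([78.6, 74. ]), 89.5, array([0.0204, 0.0298]))
pink [ 0.537 -0.492] (153, array([ 533., -483.]), array([55.9, 25.4]), 15.0, array([0.0194, 0.0265]))
tray [ 0.479 -0.299]
tote [0.482 0.308]
mat [ 0.437 -0.014]
block [0.471 0.347]
lid (7915, array([536. , 323.5]), array([348.8, 312.8]), 9.7, array([0.0631, 0.0661]))
block (599, array([465. , 313.6]), array([80.2, 44.2]), 63.8, array([0.0929, 0.0959]))
rim (721, array([ 480.3, -293.7]), array([196.1, 237.1]), 1.8, array([0.0186, 0.0231]))
bar (309, array([ 479.9, -293.3]), array([ 16.5, 115.8]), 1.9, array([0.072 , 0.0752]))
matcorn [[0.487, 0.057], [0.492, -0.08], [0.389, -0.085], [0.384, 0.052]]
traycorn [[0.572, -0.172], [0.58, -0.408], [0.389, -0.413], [0.379, -0.177]]
```

View pics/o.png

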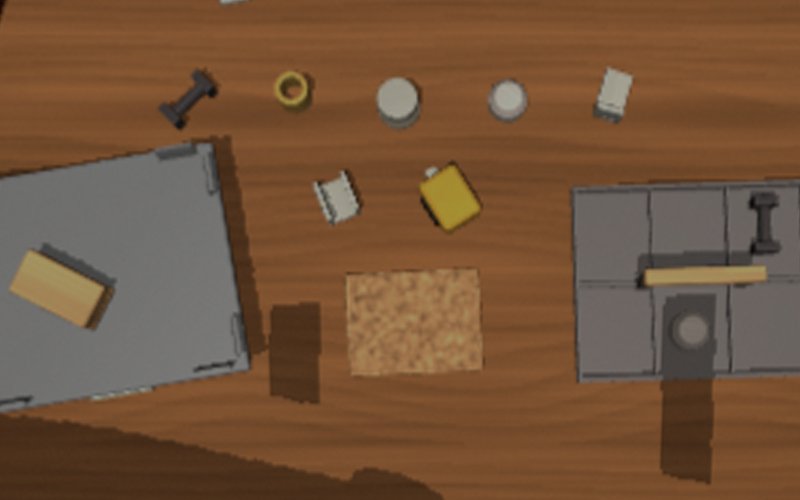

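The ortho view shows a spindle at (764,222) and a plain cap at (692,330) in the tray. That leaves bracket, coupling and channel to add. I'll start with the block.

```bash
cat >> h.py <<'E'
def go(x,y,z,yaw):
    """first turn in place (rows of rotvec), then shift in the turned frame"""
    p,R,s=pose(); Rt=Ro.from_euler('xyz',[np.pi,0,yaw]).as_matrix(); d=Rt.T@(np.array([x,y,z])-p)/.12
    rv=Ro.from_matrix(R.T@Rt).as_rotvec()/.5; nt=int(np.ceil(abs(rv).max()/.24)); ns=int(np.ceil(np.linalg.norm(d)/.3))
    print('turn',np.round(rv,3),nt,'rows of',np.round(rv/max(nt,1),3),'| shift',np.round(d,3),ns,'rows of',np.round(d/max(ns,1),3),'p',np.round(p,4),'yaw',round(s['tool_rot'][2],4),'q6',round(s['q'][5],2),'F',np.round(s['ft_force'],1),'op',round(s['opening'],4),round(s['time_s'],1))
E
python3 -c "
from h import *
go(.465,.314,.2,1.113)"
```

```text
turn [-3.000e-03  3.000e-03  3.568e+00] 15 rows of [-0.     0.     0.238] | shift [-1.23   3.464  0.113] 13 rows of [-0.095  0.266  0.009] p [0.1574 0.6301 0.2135] yaw 2.8968 q6 -0.08 F [ 0.2  0.1 -0.4] op 0.0951 0.1
```

>>> apply_moves:
  rows:
    - [0,0,0,0,0,0.238]
    - [0,0,0,0,0,0.238]
    - [0,0,0,0,0,0.238]
    - [0,0,0,0,0,0.238]
    - [0,0,0,0,0,0.238]
    - [0,0,0,0,0,0.238]
    - [0,0,0,0,0,0.238]
    - [0,0,0,0,0,0.238]
    - [0,0,0,0,0,0.238]
    - [0,0,0,0,0,0.238]
    - [0,0,0,0,0,0.238]
    - [0,0,0,0,0,0.238]
    - [0,0,0,0,0,0.238]
    - [0,0,0,0,0,0.238]
    - [0,0,0,0,0,0.238]
  grip: 1

```text
time_s: 1.35
tcp_pos: [0.1574, 0.6302, 0.2139]
tool_rot: [3.141, 0.001, 1.106]
ft_force: [-0.7, 0.5, 0.3]
opening: 0.0951
gripper_force: 0.0
```

>>> apply_moves:
  rows:
    - [-0.095,0.266,0.009,0,0,0]
    - [-0.095,0.266,0.009,0,0,0]
    - [-0.095,0.266,0.009,0,0,0]
    - [-0.095,0.266,0.009,0,0,0]
    - [-0.095,0.266,0.009,0,0,0]
    - [-0.095,0.266,0.009,0,0,0]
    - [-0.095,0.266,0.009,0,0,0]
    - [-0.095,0.266,0.009,0,0,0]
    - [-0.095,0.266,0.009,0,0,0]
    - [-0.095,0.266,0.009,0,0,0]
    - [-0.095,0.266,0.009,0,0,0]
    - [-0.095,0.266,0.009,0,0,0]
    - [-0.095,0.266,0.009,0,0,0]
    - [0,0,0,0,0,0]
    - [0,0,0,0,0,0]

```text
time_s: 2.6
tcp_pos: [0.4645, 0.3126, 0.2]
tool_rot: [-3.141, 0.001, 1.109]
ft_force: [-0.3, 0.7, -1.2]
opening: 0.0951
gripper_force: 0.0
```

```bash
python3 - <<'E'
from h import *
C,p,d,P=snap('wrist','w1')
print('block',rect(P,(.39,.54,.23,.4),.083,.1)); cv2.imwrite('pics/w1.png',p[:,:,::-1])
go(.465,.314,.066,1.113)
E
```

```text
block (3461, array([466. , 317.1]), array([79.2, 44.1]), 63.1, array([0.0923, 0.0935]))
turn [-0.002  0.001 -0.005] 1 rows of [-0.002  0.001 -0.005] | shift [0.008 0.007 1.117] 4 rows of [0.002 0.002 0.279] p [0.4638 0.3135 0.2001] yaw 1.1104 q6 0.96 F [0.1 0.6 0.7] op 0.0951 2.6
```

>>> apply_moves:
  rows:
    - [0.035,0.004,0.25,0,0,0.015]
    - [0,0,0.25,0,0,0]
    - [0,0,0.25,0,0,0]
    - [0,0,0.2,0,0,0]
    - [0,0,0.1,0,0,0]
    - [0,0,0.067,0,0,0]
    - [0,0,0,0,0,0]

```text
time_s: 3.23
tcp_pos: [0.4648, 0.3177, 0.0651]
tool_rot: [-3.14, 0.002, 1.106]
ft_force: [-0.3, -0.6, 0.4]
opening: 0.0951
gripper_force: 0.0
```

>>> apply_moves:
  rows:
    - [0,0,0,0,0,0]
    - [0,0,0,0,0,0]
    - [0,0,0,0,0,0]
    - [0,0,0,0,0,0]
    - [0,0,0,0,0,0]
    - [0,0,0,0,0,0]
    - [0,0,0,0,0,0]
    - [0,0,0,0,0,0]
    - [0,0,0,0,0,0]
    - [0,0,0,0,0,0]
  grip: 0.2
  squeeze: 20

```text
time_s: 4.07
tcp_pos: [0.4662, 0.3174, 0.0666]
tool_rot: [3.142, 0.0, 1.104]
ft_force: [0.1, -1.0, 1.3]
opening: 0.0438
gripper_force: 20.0
```

>>> apply_moves:
  rows:
    - [0,0,-0.1,0,0,0]
    - [0,0,-0.2,0,0,0]
    - [0,0,-0.2,0,0,0]
    - [0,0,-0.2,0,0,0]
    - [0,0,-0.2,0,0,0]
    - [0,0,-0.1,0,0,0]
    - [0,0,0,0,0,0]

```text
time_s: 4.65
tcp_pos: [0.4681, 0.3186, 0.1911]
tool_rot: [3.137, -0.006, 1.104]
ft_force: [-0.4, 1.1, -1.6]
opening: 0.0439
gripper_force: 20.0
```

```bash
python3 - <<'E'
from h import *
C,p,d,P=snap('top','t1')
m=(abs(P[...,2]-.0635)<.004)&(abs(P[...,0]-.48)<.2)&(abs(P[...,1]-.3)<.17)
print('lid',rect(P,(.3,.66,.13,.5),.057,.068))
go(.438,-.014,.15,1.62)
E
```

```text
lid (7096, array([477.8, 287.7]), array([221.9, 262.1]), 9.7, array([0.0632, 0.066 ]))
turn [ 0.005 -0.005 -1.031] 5 rows of [ 0.001 -0.001 -0.206] | shift [-2.751 -0.378  0.32 ] 10 rows of [-0.275 -0.038  0.032] p [0.467  0.3179 0.1884] yaw 1.1043 q6 0.97 F [ 0.4 -0.  -1.3] op 0.044 4.7
```

>>> apply_moves:
  rows:
    - [0,0,0,0,0,-0.206]
    - [0,0,0,0,0,-0.206]
    - [0,0,0,0,0,-0.206]
    - [0,0,0,0,0,-0.206]
    - [0,0,0,0,0,-0.206]
    - [-0.275,-0.038,0,0,0,0]
    - [-0.275,-0.038,0,0,0,0]
    - [-0.275,-0.038,0,0,0,0]
    - [-0.275,-0.038,0,0,0,0]
    - [-0.275,-0.038,0,0,0,0]
    - [-0.275,-0.038,0,0,0,0]
    - [-0.275,-0.038,0,0,0,0]
    - [-0.275,-0.038,0,0,0,0]
    - [-0.275,-0.038,0,0,0,0]
    - [-0.275,-0.038,0,0,0,0]
    - [0,0,0.3,0,0,0]
    - [0,0,0,0,0,0]
    - [0,0,0,0,0,0]

```text
time_s: 6.2
tcp_pos: [0.4338, -0.0142, 0.147]
tool_rot: [-3.134, -0.002, 1.618]
ft_force: [-0.2, 0.2, -0.6]
opening: 0.0437
gripper_force: 20.0
```

```bash
python3 -c "
from h import *
go(.438,-.014,.0085,1.62)"
```

```text
turn [-0.016 -0.004 -0.004] 1 rows of [-0.016 -0.004 -0.004] | shift [0.    0.035 1.154] 4 rows of [0.    0.009 0.288] p [ 0.4338 -0.0142  0.147 ] yaw 1.6182 q6 -0.2 F [-0.2  0.2 -0.6] op 0.0437 6.2
```

>>> apply_moves:
  rows:
    - [0,0.02,0.25,0,0,0]
    - [0,0,0.25,0,0,0]
    - [0,0,0.25,0,0,0]
    - [0,0,0.2,0,0,0]
    - [0,0,0.1,0,0,0]
    - [0,0,0.06,0,0,0]
    - [0,0,0,0,0,0]
    - [0,0,0.02,0,0,0]
    - [0,0,0,0,0,0]

```text
time_s: 6.95
tcp_pos: [0.4402, -0.0141, 0.0161]
tool_rot: [3.14, 0.0, 1.62]
ft_force: [0.6, -0.1, -1.3]
opening: 0.0439
gripper_force: 20.0
```

>>> apply_moves:
  rows:
    - [0,0,0.03,0,0,0]
    - [0,0,0.02,0,0,0]
    - [0,0,0,0,0,0]
    - [0,0,0,0,0,0]

```text
time_s: 7.28
tcp_pos: [0.4391, -0.0143, 0.0091]
tool_rot: [3.141, 0.0, 1.619]
ft_force: [-0.6, 0.1, -1.0]
opening: 0.044
gripper_force: 20.0
```

Nearly down; I'll lower 1.2 mm more and release.

>>> apply_moves:
  rows:
    - [0,0,0.01,0,0,0]
    - [0,0,0,0,0,0]
    - [0,0,0,0,0,0]

```text
time_s: 7.53
tcp_pos: [0.439, -0.0143, 0.0078]
tool_rot: [-3.142, 0.0, 1.619]
ft_force: [-0.3, 0.1, -1.1]
opening: 0.0436
gripper_force: 20.0
```

>>> apply_moves:
  rows:
    - [0,0,0,0,0,0]
    - [0,0,0,0,0,0]
    - [0,0,0,0,0,0]
    - [0,0,0,0,0,0]
    - [0,0,-0.1,0,0,0]
    - [0,0,-0.2,0,0,0]
    - [0,0,-0.3,0,0,0]
    - [0,0,-0.3,0,0,0]
    - [0,0,-0.3,0,0,0]
    - [0,0,-0.3,0,0,0]
    - [0,0,-0.1,0,0,0]
    - [0,0,0,0,0,0]
  grip: 0.8

```text
time_s: 8.53
tcp_pos: [0.4415, -0.0146, 0.2044]
tool_rot: [3.133, 0.002, 1.619]
ft_force: [-0.3, -0.2, -0.5]
opening: 0.0761
gripper_force: 0.0
```

```bash
python3 - <<'E'
from h import *
C,p,d,P=snap('top','t2')
for n,w,a in [('block',(.37,.51,-.1,.09),.02),('channel',(.525,.605,.02,.11),.01),('bracket',(.62,.72,-.26,-.17),.008),('coupling',(.62,.71,.06,.15),.01)]: print(n,rect(P,w,a,.06))
go(.562,.063,.15,.4)
go(.562,.063,.15,.4-np.pi)
E
```

```text
Traceback (most recent call last):
  File "h.py", line 32, in rect
    Q=P[m]; c,sz,a=cv2.minAreaRect((Q[:,:2]*1000).astype(np.float32)); return len(Q),np.round(c,1),np.round(sz,1),round(a,1),np.round(np.percentile(Q[:,2],[50,95]),4)
                                                                                                                                      ~~~~~~~~~~~~~^^^^^^^^^^^^^^^^
IndexError: index -1 is out of bounds for axis 0 with size 0
```

```bash
python3 - <<'E'
from h import *
C,p,d,P=snap('wrist','w2')
for n,w,a in [('block',(.37,.51,-.1,.09),.02),('channel',(.525,.605,.02,.11),.01)]:
    try: print(n,rect(P,w,a,.06))
    except Exception as e: print(n,'none')
go(.562,.063,.16,.4)
E
```

```text
block (2401, array([439.2, -14.2]), array([44.1, 78.9]), 2.6, array([0.0332, 0.0344]))
channel (416, array([563.1,  64.9]), array([41. , 34.6]), 23.5, array([0.0277, 0.0292]))
turn [-1.000e-03  1.000e-03  2.439e+00] 11 rows of [-0.     0.     0.222] | shift [ 1.197 -0.193  0.324] 5 rows of [ 0.239 -0.039  0.065] p [ 0.4387 -0.0142  0.1988] yaw 1.6193 q6 -0.2 F [-0.1 -0.1  0.1] op 0.0759 8.6
```

>>> apply_moves:
  rows:
    - [0,0,0,0,0,0.222]
    - [0,0,0,0,0,0.222]
    - [0,0,0,0,0,0.222]
    - [0,0,0,0,0,0.222]
    - [0,0,0,0,0,0.222]
    - [0,0,0,0,0,0.222]
    - [0,0,0,0,0,0.222]
    - [0,0,0,0,0,0.222]
    - [0,0,0,0,0,0.222]
    - [0,0,0,0,0,0.222]
    - [0,0,0,0,0,0.222]
    - [0.239,-0.039,0.065,0,0,0]
    - [0.239,-0.039,0.065,0,0,0]
    - [0.239,-0.039,0.065,0,0,0]
    - [0.239,-0.039,0.065,0,0,0]
    - [0.239,-0.039,0.065,0,0,0]
    - [0,0,0,0,0,0]
    - [0,0,0,0,0,0]
  grip: 0.6

```text
time_s: 10.13
tcp_pos: [0.5602, 0.0634, 0.1561]
tool_rot: [-3.139, 0.008, 0.4]
ft_force: [-0.3, 0.9, 0.2]
opening: 0.0569
gripper_force: 0.0
```

```bash
python3 - <<'E'
from h import *
C,p,d,P=snap('wrist','w3'); cv2.imwrite('pics/w3.png',p[:,:,::-1])
print(rect(P,(.525,.605,.025,.11),.01,.04))
print(np.round(pose()[0],4)); go(.563,.065,.008,.407)
E
```

```text
(397, array([564.4,  64.3]), array([40. , 33.7]), 22.5, array([0.0281, 0.0294]))
[0.5602 0.0629 0.1573]
turn [-0.004  0.012 -0.016] 1 rows of [-0.004  0.012 -0.016] | shift [ 0.028 -0.007  1.244] 5 rows of [ 0.006 -0.001  0.249] p [0.5602 0.0629 0.1573] yaw 0.3989 q6 1.19 F [ 0.2  0.6 -0. ] op 0.0576 10.2
```

View pics/w3.png

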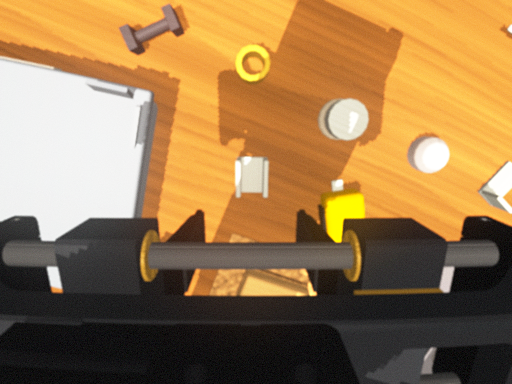

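The channel is at (252,176) with its walls aligned with the tool. Now the grasp.

>>> apply_moves:
  rows:
    - [0.028,-0.005,0.25,0,0,0]
    - [0,0,0.25,0,0,0]
    - [0,0,0.25,0,0,0]
    - [0,0,0.25,0,0,0]
    - [0,0,0.15,0,0,0]
    - [0,0,0.08,0,0,0]
    - [0,0,0.02,0,0,0]
    - [0,0,0,0,0,0]
    - [0,0,0,0,0,0]

```text
time_s: 10.93
tcp_pos: [0.566, 0.0646, 0.0124]
tool_rot: [3.141, -0.002, 0.398]
ft_force: [-0.4, 0.0, 1.2]
opening: 0.0569
gripper_force: 0.0
```

>>> apply_moves:
  rows:
    - [0,0,0,0,0,0]
    - [0,0,0,0,0,0]
    - [0,0,0,0,0,0]
    - [0,0,0,0,0,0]
    - [0,0,0,0,0,0]
    - [0,0,0,0,0,0]
    - [0,0,0,0,0,0]
  grip: 0.1
  squeeze: 15

```text
time_s: 11.52
tcp_pos: [0.5655, 0.0648, 0.0115]
tool_rot: [3.141, -0.001, 0.398]
ft_force: [-0.7, 1.0, 3.9]
opening: 0.0341
gripper_force: 15.0
```

>>> apply_moves:
  rows:
    - [0,0,-0.1,0,0,0]
    - [0,0,-0.2,0,0,0]
    - [0,0,-0.3,0,0,0]
    - [0,0,-0.3,0,0,0]
    - [0,0,-0.2,0,0,0]
    - [0,0,-0.1,0,0,0]
    - [0,0,0,0,0,0]

```text
time_s: 12.1
tcp_pos: [0.567, 0.0649, 0.1588]
tool_rot: [3.139, -0.006, 0.398]
ft_force: [0.7, -0.5, -0.9]
opening: 0.0341
gripper_force: 15.0
```

```bash
python3 -c "
from h import *
go(.5295,-.2148,.14,.033)"
```

```text
turn [ 0.003 -0.013  0.731] 4 rows of [ 0.001 -0.003  0.183] | shift [-0.389  2.319  0.156] 8 rows of [-0.049  0.29   0.02 ] p [0.567  0.0649 0.1588] yaw 0.3984 q6 1.19 F [ 0.7 -0.5 -0.9] op 0.0341 12.1
```

>>> apply_moves:
  rows:
    - [0,0,0,0,0,0.183]
    - [0,0,0,0,0,0.183]
    - [0,0,0,0,0,0.183]
    - [0,0,0,0,0,0.183]
    - [-0.049,0.29,0.01,0,0,0]
    - [-0.049,0.29,0.01,0,0,0]
    - [-0.049,0.29,0.01,0,0,0]
    - [-0.049,0.29,0.01,0,0,0]
    - [-0.049,0.29,0.01,0,0,0]
    - [-0.049,0.29,0.01,0,0,0]
    - [-0.049,0.29,0.01,0,0,0]
    - [-0.049,0.29,0.01,0,0,0]
    - [0,0,0,0,0,0]
    - [0,0,0,0,0,0]
    - [0,0,0,0,0,0]

```text
time_s: 13.35
tcp_pos: [0.5259, -0.2141, 0.143]
tool_rot: [-3.139, 0.003, 0.032]
ft_force: [0.5, -0.7, -1.2]
opening: 0.0339
gripper_force: 15.0
```

```bash
python3 -c "
from h import *
go(.5295,-.2148,.022,.033)"
```

```text
turn [-0.005  0.006 -0.002] 1 rows of [-0.005  0.006 -0.002] | shift [0.03  0.006 1.008] 4 rows of [0.007 0.002 0.252] p [ 0.5259 -0.2141  0.143 ] yaw 0.0318 q6 1.06 F [ 0.5 -0.7 -1.2] op 0.0339 13.3
```

>>> apply_moves:
  rows:
    - [0.02,0.006,0.25,0,0,0]
    - [0,0,0.25,0,0,0]
    - [0,0,0.25,0,0,0]
    - [0,0,0.15,0,0,0]
    - [0,0,0.08,0,0,0]
    - [0,0,0.03,0,0,0]
    - [0,0,0,0,0,0]
    - [0,0,0,0,0,0]

```text
time_s: 14.02
tcp_pos: [0.5305, -0.2155, 0.0252]
tool_rot: [3.141, -0.002, 0.033]
ft_force: [0.7, -0.1, -0.2]
opening: 0.034
gripper_force: 15.0
```

>>> apply_moves:
  rows:
    - [0,0,0.04,0,0,0]
    - [0,0,0.025,0,0,0]
    - [0,0,0.01,0,0,0]
    - [0,0,0,0,0,0]
    - [0,0,0,0,0,0]

```text
time_s: 14.43
tcp_pos: [0.5298, -0.2159, 0.0155]
tool_rot: [3.141, -0.001, 0.032]
ft_force: [-0.5, 0.1, 0.7]
opening: 0.0336
gripper_force: 15.0
```

>>> apply_moves:
  rows:
    - [0,0,0,0,0,0]
    - [0,0,0,0,0,0]
    - [0,0,0,0,0,0]
    - [0,0,-0.1,0,0,0]
    - [0,0,-0.2,0,0,0]
    - [0,0,-0.3,0,0,0]
    - [0,0,-0.3,0,0,0]
    - [0,0,-0.3,0,0,0]
    - [0,0,-0.1,0,0,0]
    - [0,0,0,0,0,0]
    - [0,0,0,0,0,0]
  grip: 0.5

```text
time_s: 15.35
tcp_pos: [0.5295, -0.2157, 0.1715]
tool_rot: [3.141, -0.001, 0.032]
ft_force: [0.5, 0.0, -0.3]
opening: 0.0474
gripper_force: 0.0
```

```bash
python3 - <<'E'
from h import *
C,p,d,P=snap('top','t4')
for n,w,a in [('bracket',(.62,.72,-.26,-.17),.008),('coupling',(.62,.71,.06,.15),.01),('rim',(.33,.63,-.45,-.14),.014)]: print(n,rect(P,w,a,.06 if n!='rim' else .022))
go(.667,.107,.17,.033)
E
```

```text
bracket (43, array([ 666.4, -212.5]), array([22.1, 43.3]), 68.8, array([0.0233, 0.0341]))
coupling (116, array([668.5, 106.2]), array([31.7, 32.8]), 57.2, array([0.0311, 0.035 ]))
rim (135, array([ 454.5, -371.8]), array([139.7,  81.8]), 1.9, array([0.0179, 0.0209]))
turn [-0.002  0.004 -0.001] 1 rows of [-0.002  0.004 -0.001] | shift [ 1.242 -2.645 -0.004] 10 rows of [ 0.124 -0.265 -0.   ] p [ 0.5285 -0.2152  0.1695] yaw 0.0324 q6 1.06 F [ 0.4  1.  -0.5] op 0.0472 15.4
```

```bash
python3 -c "
from h import *
go(.645,-.208,.17,-.24)"
```

```text
turn [-0.002  0.004  0.545] 3 rows of [-0.001  0.001  0.182] | shift [ 0.928 -0.289 -0.004] 4 rows of [ 0.232 -0.072 -0.001] p [ 0.5285 -0.2152  0.1695] yaw 0.0324 q6 1.06 F [ 0.4  1.  -0.5] op 0.0472 15.4
```

>>> apply_moves:
  rows:
    - [0,0,0,0,0,0.182]
    - [0,0,0,0,0,0.182]
    - [0,0,0,0,0,0.182]
    - [0.232,-0.072,0,0,0,0]
    - [0.232,-0.072,0,0,0,0]
    - [0.232,-0.072,0,0,0,0]
    - [0.232,-0.072,0,0,0,0]
    - [0,0,0,0,0,0]
    - [0,0,0,0,0,0]

```text
time_s: 16.15
tcp_pos: [0.6449, -0.2077, 0.1667]
tool_rot: [-3.141, 0.007, -0.24]
ft_force: [0.4, -1.4, -0.5]
opening: 0.0475
gripper_force: 0.0
```

```bash
python3 - <<'E'
from h import *
C,p,d,P=snap('wrist','w5')
print('base+leg',rect(P,(.62,.72,-.26,-.17),.0035,.04)); print('leg',rect(P,(.62,.72,-.26,-.17),.028,.04))
im=ortho(C,p,.60,.73,-.28,-.15,.032,4000); cv2.imwrite('pics/w5.png',im)
go(.645,-.208,.02,-.24)
E
```

```text
base+leg (1153, array([ 670.3, -214.7]), array([27.9, 49.1]), 72.9, array([0.0056, 0.0323]))
leg (129, array([ 649.3, -208.5]), array([27.3,  5.1]), 73.2, array([0.0322, 0.0336]))
turn [-0.001  0.012 -0.   ] 1 rows of [-0.001  0.012 -0.   ] | shift [ 6.000e-03 -1.000e-03  1.228e+00] 5 rows of [ 0.001 -0.     0.246] p [ 0.6443 -0.208   0.1674] yaw -0.2402 q6 1.42 F [-0.1  1.  -0.1] op 0.0475 16.2
```

View pics/w5.png

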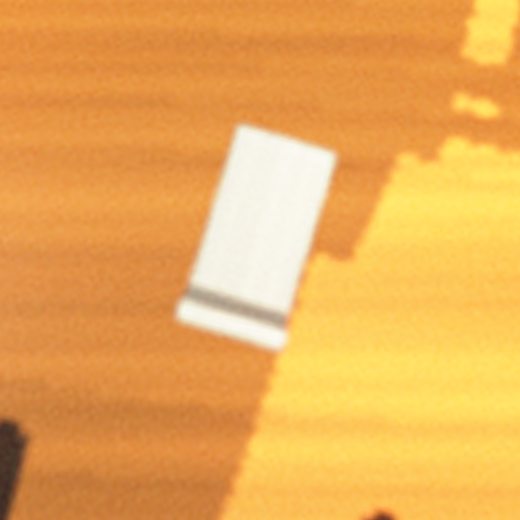

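The bracket's upright leg is at the lower end (232,325), yaw −17°. Correcting and grasping.

>>> apply_moves:
  rows:
    - [0,0,0,0,0,0.114]
    - [0.069,-0.008,0.25,0,0,0]
    - [0,0,0.25,0,0,0]
    - [0,0,0.25,0,0,0]
    - [0,0,0.25,0,0,0]
    - [0,0,0.2,0,0,0]
    - [0,0,0.1,0,0,0]
    - [0,0,0.03,0,0,0]
    - [0,0,0,0,0,0]
    - [0,0,0,0,0,0]

```text
time_s: 17.03
tcp_pos: [0.6546, -0.2106, 0.013]
tool_rot: [3.141, -0.002, -0.298]
ft_force: [0.8, -0.4, 0.3]
opening: 0.0477
gripper_force: 0.0
```

>>> apply_moves:
  rows:
    - [0,0,0,0,0,0]
    - [0,0,0,0,0,0]
    - [0,0,0,0,0,0]
    - [0,0,0,0,0,0]
    - [0,0,0,0,0,0]
    - [0,0,0,0,0,0]
    - [0,0,0,0,0,0]
  grip: 0.1
  squeeze: 20

```text
time_s: 17.62
tcp_pos: [0.6547, -0.2104, 0.0126]
tool_rot: [3.141, -0.002, -0.298]
ft_force: [-1.1, 0.4, 5.9]
opening: 0.0273
gripper_force: 20.0
```

>>> apply_moves:
  rows:
    - [0,0,-0.1,0,0,0]
    - [0,0,-0.2,0,0,0]
    - [0,0,-0.3,0,0,0]
    - [0,0,-0.3,0,0,0]
    - [0,0,-0.2,0,0,0]
    - [0,0,-0.1,0,0,0]
    - [0,0,0,0,0,0]

```text
time_s: 18.2
tcp_pos: [0.6559, -0.2109, 0.1598]
tool_rot: [3.141, -0.007, -0.298]
ft_force: [0.2, 0.5, -1.1]
opening: 0.0279
gripper_force: 20.0
```

```bash
python3 -c "
from h import *
go(.412,-.372,.16,.033)"
```

```text
turn [ 0.003 -0.013 -0.661] 3 rows of [ 0.001 -0.004 -0.22 ] | shift [-2.075e+00  1.275e+00 -1.000e-03] 9 rows of [-0.231  0.142 -0.   ] p [ 0.6559 -0.2109  0.1598] yaw -0.2976 q6 1.48 F [ 0.2  0.5 -1.1] op 0.0279 18.2
```

>>> apply_moves:
  rows:
    - [0,0,0,0,0,-0.22]
    - [0,0,0,0,0,-0.22]
    - [0,0,0,0,0,-0.22]
    - [-0.231,0.142,0,0,0,0]
    - [-0.231,0.142,0,0,0,0]
    - [-0.231,0.142,0,0,0,0]
    - [-0.231,0.142,0,0,0,0]
    - [-0.231,0.142,0,0,0,0]
    - [-0.231,0.142,0,0,0,0]
    - [-0.231,0.142,0,0,0,0]
    - [-0.231,0.142,0,0,0,0]
    - [-0.23,0.142,0,0,0,0]
    - [0,0,0,0,0,0]
    - [0,0,0,0,0,0]
    - [0,0,0,0,0,0]

```text
time_s: 19.45
tcp_pos: [0.4092, -0.3706, 0.1534]
tool_rot: [-3.139, 0.002, 0.032]
ft_force: [-1.0, 0.4, -0.4]
opening: 0.0276
gripper_force: 20.0
```

```bash
python3 -c "
from h import *
go(.413,-.3725,.022,.033)"
```

```text
turn [-0.005  0.003 -0.002] 1 rows of [-0.005  0.003 -0.002] | shift [0.031 0.017 1.095] 4 rows of [0.008 0.004 0.274] p [ 0.4092 -0.3706  0.1534] yaw 0.0318 q6 0.71 F [-1.   0.4 -0.4] op 0.0276 19.4
```

>>> apply_moves:
  rows:
    - [0.015,0.01,0.25,0,0,0]
    - [0,0,0.25,0,0,0]
    - [0,0,0.25,0,0,0]
    - [0,0,0.2,0,0,0]
    - [0,0,0.1,0,0,0]
    - [0,0,0.03,0,0,0]
    - [0,0,0,0,0,0]
    - [0,0,0,0,0,0]

```text
time_s: 20.12
tcp_pos: [0.4127, -0.3731, 0.027]
tool_rot: [3.14, -0.001, 0.033]
ft_force: [0.2, -0.5, 0.4]
opening: 0.0277
gripper_force: 20.0
```

>>> apply_moves:
  rows:
    - [0,0,0.04,0,0,0]
    - [0,0,0.03,0,0,0]
    - [0,0,0.01,0,0,0]
    - [0,0,0,0,0,0]
    - [0,0,0,0,0,0]

```text
time_s: 20.53
tcp_pos: [0.4118, -0.3729, 0.0166]
tool_rot: [3.141, -0.001, 0.032]
ft_force: [0.5, -0.1, 0.3]
opening: 0.0275
gripper_force: 20.0
```

>>> apply_moves:
  rows:
    - [0,0,0,0,0,0]
    - [0,0,0,0,0,0]
    - [0,0,0,0,0,0]
    - [0,0,-0.1,0,0,0]
    - [0,0,-0.2,0,0,0]
    - [0,0,-0.3,0,0,0]
    - [0,0,-0.3,0,0,0]
    - [0,0,-0.3,0,0,0]
    - [0,0,-0.1,0,0,0]
    - [0,0,0,0,0,0]
    - [0,0,0,0,0,0]
  grip: 0.45

```text
time_s: 21.45
tcp_pos: [0.4116, -0.3727, 0.1727]
tool_rot: [3.141, -0.001, 0.032]
ft_force: [-0.7, -0.1, -0.9]
opening: 0.0429
gripper_force: 0.0
```

```bash
python3 - <<'E'
from h import *
C,p,d,P=snap('top','t5')
print('coupling',rect(P,(.62,.72,.05,.15),.01,.06))
go(.667,.107,.17,.033)
E
```

```text
coupling (112, array([668.9, 106.5]), array([33.5, 31.6]), 27.0, array([0.0308, 0.0351]))
turn [-0.003  0.003 -0.001] 1 rows of [-0.003  0.003 -0.001] | shift [ 2.265 -3.918  0.006] 16 rows of [ 0.142 -0.245  0.   ] p [ 0.4109 -0.3719  0.1707] yaw 0.0324 q6 0.71 F [-0.5  0.8 -0. ] op 0.0427 21.5
```

>>> apply_moves:
  rows:
    - [0.142,-0.245,0,0,0,0]
    - [0.142,-0.245,0,0,0,0]
    - [0.142,-0.245,0,0,0,0]
    - [0.142,-0.245,0,0,0,0]
    - [0.142,-0.245,0,0,0,0]
    - [0.142,-0.245,0,0,0,0]
    - [0.142,-0.245,0,0,0,0]
    - [0.142,-0.245,0,0,0,0]
    - [0.142,-0.245,0,0,0,0]
    - [0.142,-0.245,0,0,0,0]
    - [0.142,-0.245,0,0,0,0]
    - [0.142,-0.245,0,0,0,0]
    - [0.142,-0.245,0,0,0,0]
    - [0.142,-0.245,0,0,0,0]
    - [0.142,-0.245,0,0,0,0]
    - [0.13,-0.245,0,0,0,0]
    - [0,0,0,0,0,0]
    - [0,0,0,0,0,0]
  grip: 0.6

```text
time_s: 23.0
tcp_pos: [0.666, 0.1076, 0.1682]
tool_rot: [3.141, 0.006, 0.035]
ft_force: [1.7, -0.2, -0.1]
opening: 0.0568
gripper_force: 0.0
```

```bash
python3 - <<'E'
from h import *
C,p,d,P=snap('wrist','w6')
r=rect(P,(.62,.72,.06,.15),.02,.04); print('coupling',r)
go(r[1][0]/1e3,r[1][1]/1e3,.012,.033)
C,p,d,P=snap('top','t6'); cv2.imwrite('pics/t6.png',ortho(C,p,.3,.72,-.45,.2,.02,1200))
E
```

```text
coupling (504, array([670.1, 108.4]), array([32.8, 33.1]), 90.0, array([0.0319, 0.0333]))
turn [0.001 0.011 0.001] 1 rows of [0.001 0.011 0.001] | shift [ 0.036 -0.015  1.306] 5 rows of [ 0.007 -0.003  0.261] p [0.6658 0.1065 0.1687] yaw 0.0334 q6 1.62 F [-0.9 -0.8  0.7] op 0.0573 23.1
```

View pics/t6.png

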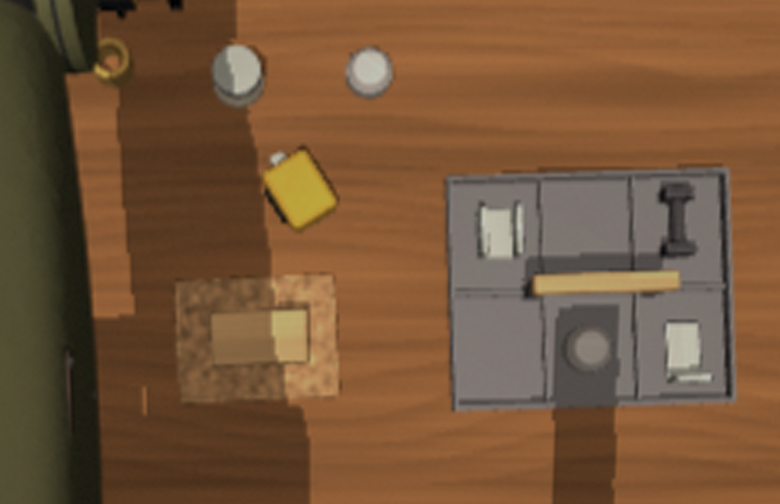

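The channel at (500,232) and the bracket at (685,347) are upright in their bays, and the block sits on the mat. Coupling next.

>>> apply_moves:
  rows:
    - [0.034,-0.013,0.25,0,0,0]
    - [0,0,0.25,0,0,0]
    - [0,0,0.25,0,0,0]
    - [0,0,0.25,0,0,0]
    - [0,0,0.2,0,0,0]
    - [0,0,0.1,0,0,0]
    - [0,0,0.03,0,0,0]
    - [0,0,0,0,0,0]
    - [0,0,0,0,0,0]

```text
time_s: 23.85
tcp_pos: [0.6725, 0.1076, 0.0142]
tool_rot: [-3.142, -0.002, 0.032]
ft_force: [0.1, -0.2, -0.1]
opening: 0.0573
gripper_force: 0.0
```

>>> apply_moves:
  rows:
    - [0,0,0,0,0,0]
    - [0,0,0,0,0,0]
    - [0,0,0,0,0,0]
    - [0,0,0,0,0,0]
    - [0,0,0,0,0,0]
    - [0,0,0,0,0,0]
    - [0,0,0,0,0,0]
  grip: 0.1
  squeeze: 15

```text
time_s: 24.43
tcp_pos: [0.672, 0.1081, 0.0136]
tool_rot: [-3.142, -0.001, 0.032]
ft_force: [-1.7, 0.9, 5.7]
opening: 0.0336
gripper_force: 15.0
```

>>> apply_moves:
  rows:
    - [0,0,-0.1,0,0,0]
    - [0,0,-0.2,0,0,0]
    - [0,0,-0.3,0,0,0]
    - [0,0,-0.3,0,0,0]
    - [0,0,-0.2,0,0,0]
    - [0,0,-0.1,0,0,0]
    - [0,0,0,0,0,0]

```text
time_s: 25.02
tcp_pos: [0.6734, 0.1082, 0.161]
tool_rot: [-3.141, -0.007, 0.032]
ft_force: [-0.6, 0.4, -0.6]
opening: 0.0338
gripper_force: 15.0
```

```bash
python3 -c "
from h import *
go(.4255,-.2182,.16,.033)"
```

```text
turn [-0.001 -0.014 -0.001] 1 rows of [-0.001 -0.014 -0.001] | shift [-2.155  2.651  0.008] 12 rows of [-0.18   0.221  0.001] p [0.6734 0.1082 0.161 ] yaw 0.0324 q6 1.62 F [-0.6  0.4 -0.6] op 0.0338 25.0
```

>>> apply_moves:
  rows:
    - [-0.18,0.221,0,0,0,0]
    - [-0.18,0.221,0,0,0,0]
    - [-0.18,0.221,0,0,0,0]
    - [-0.18,0.221,0,0,0,0]
    - [-0.18,0.221,0,0,0,0]
    - [-0.18,0.221,0,0,0,0]
    - [-0.18,0.221,0,0,0,0]
    - [-0.18,0.221,0,0,0,0]
    - [-0.18,0.221,0,0,0,0]
    - [-0.18,0.221,0,0,0,0]
    - [-0.18,0.221,0,0,0,0]
    - [-0.17,0.221,0,0,0,0]
    - [0,0,0,0,0,0]
    - [0,0,0,0,0,0]
    - [0,0,0,0,0,0]

```text
time_s: 26.27
tcp_pos: [0.4231, -0.2177, 0.1548]
tool_rot: [-3.139, 0.002, 0.032]
ft_force: [0.3, -0.9, -0.6]
opening: 0.0334
gripper_force: 15.0
```

```bash
python3 -c "
from h import *
go(.4255,-.2182,.023,.033)"
```

```text
turn [-0.004  0.004 -0.003] 1 rows of [-0.004  0.004 -0.003] | shift [0.02  0.005 1.098] 4 rows of [0.005 0.001 0.275] p [ 0.4231 -0.2177  0.1548] yaw 0.0317 q6 0.95 F [ 0.3 -0.9 -0.6] op 0.0334 26.3
```

>>> apply_moves:
  rows:
    - [0.01,0.005,0.25,0,0,0]
    - [0,0,0.25,0,0,0]
    - [0,0,0.25,0,0,0]
    - [0,0,0.2,0,0,0]
    - [0,0,0.1,0,0,0]
    - [0,0,0.03,0,0,0]
    - [0,0,0,0,0,0]
    - [0,0,0,0,0,0]

```text
time_s: 26.93
tcp_pos: [0.4263, -0.2191, 0.0281]
tool_rot: [3.141, -0.001, 0.033]
ft_force: [-0.2, -0.6, -1.0]
opening: 0.0336
gripper_force: 15.0
```

>>> apply_moves:
  rows:
    - [0,0,0.04,0,0,0]
    - [0,0,0.03,0,0,0]
    - [0,0,0.01,0,0,0]
    - [0,0,0,0,0,0]
    - [0,0,0,0,0,0]

```text
time_s: 27.35
tcp_pos: [0.4252, -0.2191, 0.0176]
tool_rot: [3.141, -0.0, 0.032]
ft_force: [0.2, 1.3, -1.0]
opening: 0.0336
gripper_force: 15.0
```

>>> apply_moves:
  rows:
    - [0,0,0,0,0,0]
    - [0,0,0,0,0,0]
    - [0,0,0,0,0,0]
    - [0,0,-0.1,0,0,0]
    - [0,0,-0.2,0,0,0]
    - [0,0,-0.3,0,0,0]
    - [0,0,-0.3,0,0,0]
    - [0,0,-0.3,0,0,0]
    - [0,0,-0.1,0,0,0]
    - [0,0,0,0,0,0]
  grip: 0.5

```text
time_s: 28.18
tcp_pos: [0.4275, -0.2205, 0.1782]
tool_rot: [3.136, -0.007, 0.032]
ft_force: [0.8, -0.2, 1.2]
opening: 0.0477
gripper_force: 0.0
```

```bash
python3 -c "
from h import *
go(.48,-.2935,.17,1.604)"
```

```text
turn [ 2.000e-02 -3.000e-03 -3.143e+00] 14 rows of [ 0.001 -0.    -0.225] | shift [-0.623  0.417  0.069] 3 rows of [-0.208  0.139  0.023] p [ 0.4275 -0.2205  0.1782] yaw 0.0323 q6 0.95 F [ 0.8 -0.2  1.2] op 0.0477 28.2
```

>>> apply_moves:
  rows:
    - [0,0,0,0,0,-0.225]
    - [0,0,0,0,0,-0.225]
    - [0,0,0,0,0,-0.225]
    - [0,0,0,0,0,-0.225]
    - [0,0,0,0,0,-0.225]
    - [0,0,0,0,0,-0.225]
    - [0,0,0,0,0,-0.225]
    - [0,0,0,0,0,-0.225]
    - [0,0,0,0,0,-0.225]
    - [0,0,0,0,0,-0.225]
    - [0,0,0,0,0,-0.225]
    - [0,0,0,0,0,-0.225]
    - [0,0,0,0,0,-0.225]
    - [0,0,0,0,0,-0.225]
    - [-0.208,0.139,0.02,0,0,0]
    - [-0.208,0.139,0.02,0,0,0]
    - [-0.208,0.139,0.02,0,0,0]
    - [0,0,0,0,0,0]
    - [0,0,0,0,0,0]

```text
time_s: 29.77
tcp_pos: [0.4769, -0.2918, 0.1628]
tool_rot: [-3.137, -0.004, 1.606]
ft_force: [0.4, 2.0, -0.3]
opening: 0.0475
gripper_force: 0.0
```

```bash
python3 - <<'E'
from h import *
C,p,d,P=snap('wrist','w7'); print('bar',rect(P,(.4,.56,-.37,-.15),.062,.08))
cv2.imwrite('pics/w7.png',p[:,:,::-1])
C,p,d,P=snap('scene','s7'); cv2.imwrite('pics/s7.png',cv2.resize(p[150:260,90:340,::-1],(800,352),interpolation=cv2.INTER_CUBIC))
go(.48,-.2935,.045,1.604)
E
```

```text
bar (1872, array([ 480.4, -288.4]), array([ 16. , 106.1]), 1.5, array([0.0722, 0.0733]))
turn [-0.006 -0.005  0.007] 1 rows of [-0.006 -0.005  0.007] | shift [-0.023  0.027  0.992] 4 rows of [-0.006  0.007  0.248] p [ 0.4767 -0.2909  0.1641] yaw 1.6073 q6 -0.68 F [-0.6 -0.1  0.3] op 0.0476 29.9
```

View pics/w7.png

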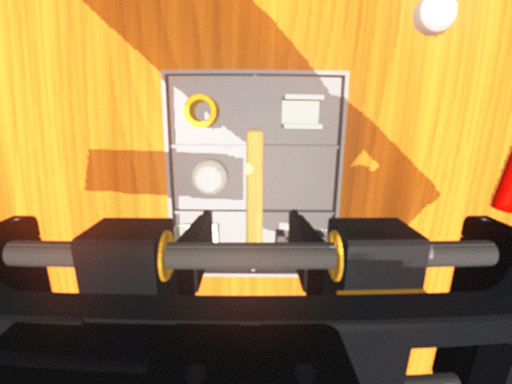

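View pics/s7.png

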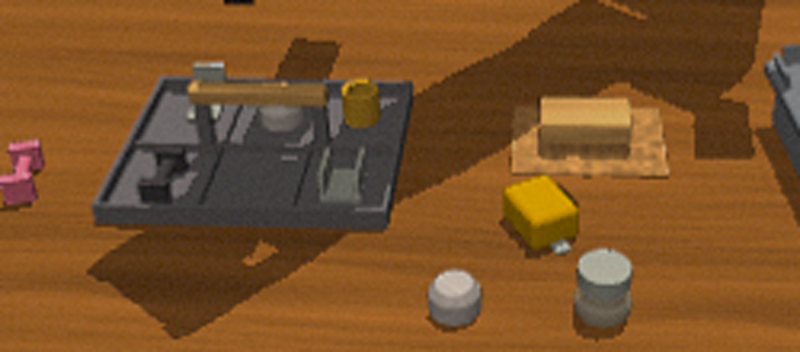

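All five kinds are in the tray. In the wrist view, coupling (200,110), channel (302,111) and cover (210,177) are upright, and the bar is at (255,185). Now I'll grasp the handle.

>>> apply_moves:
  rows:
    - [-0.02,0.022,0.25,0,0,0.01]
    - [0,0,0.25,0,0,0]
    - [0,0,0.25,0,0,0]
    - [0,0,0.15,0,0,0]
    - [0,0,0.1,0,0,0]
    - [0,0,0.03,0,0,0]
    - [0,0,0,0,0,0]
    - [0,0,0,0,0,0]
    - [0,0,0,0,0,0]

```text
time_s: 30.62
tcp_pos: [0.4817, -0.295, 0.0446]
tool_rot: [3.139, 0.002, 1.602]
ft_force: [-0.1, -0.9, -0.0]
opening: 0.0474
gripper_force: 0.0
```

```bash
python3 - <<'E'
from h import *
go(.4802,-.2935,.045,1.602)
P=cloud(cam('top'),np.load('pics/t6.npz')['d'])
print('cover top',rect(P,(.39,.465,-.33,-.26),.0285,.04),'body',rect(P,(.39,.465,-.33,-.26),.014,.04))
E
```

```text
turn [0.005 0.004 0.001] 1 rows of [0.005 0.004 0.001] | shift [ 0.013 -0.012 -0.004] 1 rows of [ 0.013 -0.012 -0.004] p [ 0.4817 -0.295   0.0446] yaw 1.6024 q6 -0.68 F [-0.1 -0.9 -0. ] op 0.0474 30.6
cover top (93, array([ 430.3, -289.2]), array([29.1, 28.3]), 43.5, array([0.0306, 0.0333])) body (178, array([ 431.5, -288.5]), array([36.8, 37.2]), 89.2, array([0.0288, 0.0329]))
```

>>> apply_moves:
  rows:
    - [0.01,-0.01,0,0,0,0]
    - [0,0,0,0,0,0]
    - [0,0,0,0,0,0]
    - [0,0,0,0,0,0]
    - [0,0,0,0,0,0]
    - [0,0,0,0,0,0]
    - [0,0,0,0,0,0]
    - [0,0,0,0,0,0]
    - [0,0,0,0,0,0]
    - [0,0,0,0,0,0]
  grip: 0
  squeeze: 50

```text
time_s: 31.45
tcp_pos: [0.4797, -0.2932, 0.0427]
tool_rot: [3.141, 0.0, 1.602]
ft_force: [2.4, 0.4, 0.6]
opening: 0.0157
gripper_force: 50.0
```

>>> apply_moves:
  rows:
    - [0,0,-0.02,0,0,0]
    - [0,0,-0.04,0,0,0]
    - [0,0,-0.06,0,0,0]
    - [0,0,-0.08,0,0,0]
    - [0,0,-0.1,0,0,0]
    - [0,0,-0.12,0,0,0]
    - [0,0,-0.14,0,0,0]
    - [0,0,-0.14,0,0,0]
    - [0,0,-0.14,0,0,0]
    - [0,0,-0.14,0,0,0]
    - [0,0,-0.12,0,0,0]
    - [0,0,-0.1,0,0,0]
    - [0,0,-0.06,0,0,0]
    - [0,0,-0.03,0,0,0]
    - [0,0,0,0,0,0]
    - [0,0,0,0,0,0]

```text
time_s: 32.78
tcp_pos: [0.479, -0.2928, 0.1967]
tool_rot: [-3.141, -0.001, 1.602]
ft_force: [-0.3, 0.4, -6.6]
opening: 0.0154
gripper_force: 50.0
```

```bash
python3 - <<'E'
from h import *
print(sensors.sense()['wrist_torque'])
C,p,d,P=snap('top','t8'); Q=P
m=(P[...,0]>.33)&(P[...,0]<.63)&(P[...,1]>-.45)&(P[...,1]<-.14)&(P[...,2]>.12)&(P[...,2]<.2)
Q=P[m]; print(len(Q),np.round(np.percentile(Q[:,2],[5,25,50,75]),4))
cv2.imwrite('pics/t8.png',ortho(C,p,.3,.7,-.47,.47,.06,800))
go(.4778,.2877,.2,1.571+.169)
E
```

```text
[-0.11138952  0.03123974  0.04745998]
3487 [0.1563 0.1581 0.1594 0.1634]
turn [-0.003 -0.003 -0.275] 2 rows of [-0.002 -0.001 -0.138] | shift [ 4.769  0.807 -0.032] 17 rows of [ 0.281  0.047 -0.002] p [ 0.4787 -0.2927  0.1962] yaw 1.6023 q6 -0.68 F [-0.3  0.2 -6.6] op 0.0154 32.8
```

View pics/t8.png

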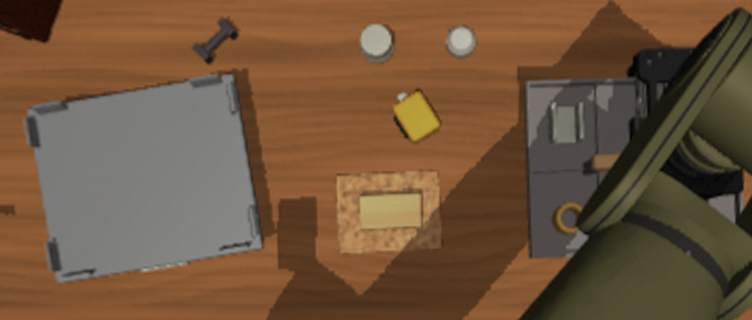

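The tray lifted cleanly and the tote lid is clear. The top camera seems biased by 2–3 mm at +y, so I'll refine the tote pose from the earlier wrist view w1.

```bash
python3 - <<'E'
from h import *
import h
def camat(p,r):
    c=vision.calibration('wrist'); R=Ro.from_euler('xyz',r).as_matrix(); T=np.array(c['T_tool_cam'])
    return np.array(c['K']),c['k1'],R@T[:3,:3],R@T[:3,3]+np.array(p)
C=camat([.4641,.3132,.2],[-3.141,.001,1.110]); z=np.load('pics/w1.npz'); P=cloud(C,z['d'])
m=(abs(P[...,2]-.062)<.003)&(z['d']>0); Q=P[m]; print(len(Q),np.round(Q.min(0),3),np.round(Q.max(0),3),np.median(Q[:,2]))
# same from top view, for the local frame
a=np.radians(9.7); L=lambda Q:(Q[:,:2]-[.4778,.2877])@np.array([[np.cos(a),-np.sin(a)],[np.sin(a),np.cos(a)]])
Pt=cloud(cam('top'),np.load('pics/t8.npz')['d']); mt=(abs(Pt[...,2]-.063)<.004)&(Pt[...,1]>.1)
for n,q in(('wrist',L(Q)),('top',L(Pt[mt]))):
    print(n)
    for ax in(0,1):
        for lo in np.arange(-.1,.11,.04):
            s=q[(abs(q[:,1-ax]-lo)<.01)][:,ax]
            s=s[abs(s)<.16]
            print('xy'[ax],round(lo,2),len(s),np.round(np.sort(s)[[2,-3]]*1e3,1) if len(s)>9 else '')
cv2.imwrite('pics/w1o.png',ortho(C,z['p'],.33,.63,.13,.45,.062,1800))
E
```

```text
33208 [0.329 0.156 0.059] [0.778 0.581 0.065] 0.06246335002405526
wrist
x -0.1 1255 [-83.1 101.3]
x -0.06 2037 [-109.4  111.3]
x -0.02 2579 [-74.6 110.3]
x 0.02 2626 [-109.5  111. ]
x 0.06 3139 [-109.5  111.1]
x 0.1 3783 [-101.3  101.5]
y -0.1 1980 [-84.6 132.6]
y -0.06 2907 [-114.7  133. ]
y -0.02 2273 [-126.9  133.8]
y 0.02 2979 [-126.1  133.8]
y 0.06 3843 [-115.9  133.4]
y 0.1 3777 [-117.6  133.3]
top
x -0.1 606 [-109.9  101.9]
x -0.06 668 [-110.2  109.4]
x -0.02 655 [-110.4  109.6]
x 0.02 647 [-110.1  109. ]
x 0.06 664 [-110.   109.9]
x 0.1 620 [-110.2  101.2]
y -0.1 724 [-130.3  129.5]
y -0.06 773 [-129.8  129.8]
y -0.02 779 [-129.6  129.9]
y 0.02 763 [-129.4  129.2]
y 0.06 747 [-129.6  127.9]
y 0.1 640 [-129.5  129.3]
```

View pics/w1o.png

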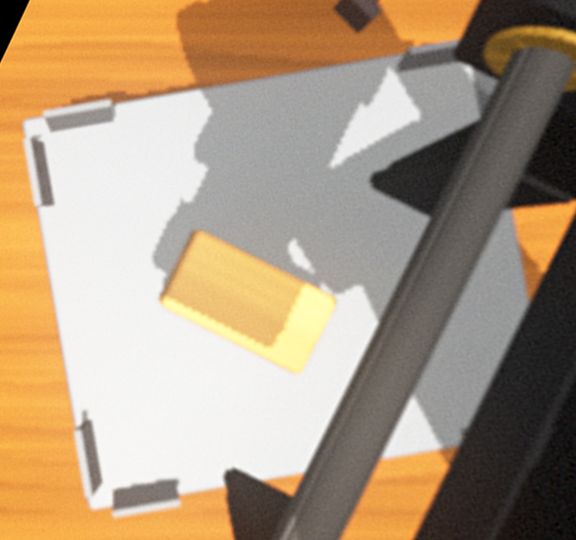

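```bash
python3 - <<'E'
from h import *
C,p,d,P=snap('wrist','w9'); pp,R,s=pose(); X=(P-pp)@R
ok=d>0
rim=ok&(abs(X[...,2]-.0247)<.004)&(X[...,0]>.0)&(X[...,0]<.14)&(abs(X[...,1])<.12); Q=X[rim]; print(len(Q),np.round(np.percentile(Q[:,2],[5,50,95]),4))
fr=Q[Q[:,0]>.1]
for y in np.arange(-.09,.1,.03):
    s=fr[abs(fr[:,1]-y)<.01]; print('front',round(y,2),len(s), np.round([np.sort(s[:,0])[-3]*1e3,np.sort(s[:,0])[2]*1e3,np.median(s[:,2])*1e3],1) if len(s)>5 else '')
for x in (.04,.06,.08,.1):
    s=Q[abs(Q[:,0]-x)<.01]
    for sg in(-1,1):
        t=s[(s[:,1]*sg>.085)]; print('side',x,sg,len(t),np.round([np.sort(t[:,1]*sg)[-3]*1e3*sg,np.median(t[:,2])*1e3],1) if len(t)>5 else '')
E
```

```text
6223 [0.0229 0.0245 0.0279]
front -0.09 442 [118.7 100.1  24.5]
front -0.06 274 [118.7 114.1  24.4]
front -0.03 274 [118.8 114.4  24.4]
front 0.0 289 [118.8 114.2  24.5]
front 0.03 270 [118.8 114.3  24.6]
front 0.06 272 [118.7 114.1  24.3]
front 0.09 447 [118.9 100.2  24.5]
side 0.04 -1 257 [-97.9  24.4]
side 0.04 1 231 [98.  24.6]
side 0.06 -1 268 [-98.2  24.6]
side 0.06 1 276 [98.2 24.5]
side 0.08 -1 285 [-98.1  24.4]
side 0.08 1 274 [98.1 24.5]
side 0.1 -1 291 [-98.3  24.5]
side 0.1 1 298 [98.2 24.6]
```

>>> apply_moves:
  rows:
    - [0,0,0,0,0,-0.07]
    - [0,0,0,0,0,-0.138]
    - [0,0,0,0,0,-0.067]
    - [0,0,0,0,0,0]

```text
time_s: 33.22
tcp_pos: [0.4788, -0.2928, 0.1961]
tool_rot: [-3.14, -0.002, 1.74]
ft_force: [0.2, 0.0, -7.2]
opening: 0.0159
gripper_force: 50.0
```

>>> apply_moves:
  rows:
    - [0.08,0.014,0,0,0,0]
    - [0.15,0.025,0,0,0,0]
    - [0.22,0.037,0,0,0,0]
    - [0.278,0.047,0,0,0,0]
    - [0.278,0.047,0,0,0,0]
    - [0.278,0.047,0,0,0,0]
    - [0.278,0.047,0,0,0,0]
    - [0.278,0.047,0,0,0,0]
    - [0.278,0.047,0,0,0,0]
    - [0.278,0.047,0,0,0,0]
    - [0.278,0.047,0,0,0,0]
    - [0.278,0.047,0,0,0,0]
    - [0.278,0.047,0,0,0,0]
    - [0.278,0.047,0,0,0,0]
    - [0.278,0.047,0,0,0,0]
    - [0.278,0.047,0,0,0,0]
    - [0.278,0.047,0,0,0,0]
    - [0.22,0.037,0,0,0,0]
    - [0.15,0.025,0,0,0,0]
    - [0.08,0.014,0,0,0,0]

```text
time_s: 34.88
tcp_pos: [0.4772, 0.2926, 0.1969]
tool_rot: [-3.14, -0.001, 1.742]
ft_force: [-0.9, -0.5, -5.8]
opening: 0.0156
gripper_force: 50.0
```

>>> apply_moves:
  rows:
    - [0,0,0,0,0,0]
    - [0,0,0,0,0,0]
    - [0,0,0,0,0,0]
    - [0,0,0,0,0,0]

```text
time_s: 35.22
tcp_pos: [0.4784, 0.2889, 0.1972]
tool_rot: [-3.141, 0.001, 1.738]
ft_force: [0.7, -0.2, -5.1]
opening: 0.0157
gripper_force: 50.0
```

```bash
python3 - <<'E'
from h import *
go(.4781,.2901,.13,1.740)
C,p,d,P=snap('wrist','w10'); pp,R,s=pose()
a=np.radians(9.7); q=(P[...,:2]-[.4782,.2907])@np.array([[np.cos(a),-np.sin(a)],[np.sin(a),np.cos(a)]])
m=(d>0)&(abs(P[...,2]-.062)<.003); print(m.sum())
for x in np.arange(-.1,.11,.025):
    s=q[m&(abs(q[...,0]-x)<.008)][:,1]; s=s[(s>.1)&(s<.16)]; print('y edge',round(x,3),len(s),np.round(np.sort(s)[-3]*1e3,1) if len(s)>5 else '')
for y in (.105,.12):
    s=q[m&(abs(q[...,1]-y)<.007)][:,0]; s=s[abs(s)<.13]; print('x',y,len(s),np.round(np.sort(s)[[2,-3]]*1e3,1) if len(s)>9 else '')
E
```

```text
turn [-0.001  0.001 -0.004] 1 rows of [-0.001  0.001 -0.004] | shift [ 0.01  -0.001  0.56 ] 2 rows of [ 0.005 -0.001  0.28 ] p [0.4784 0.2889 0.1972] yaw 1.7382 q6 0.28 F [ 0.7 -0.2 -5.1] op 0.0157 35.2
466
y edge -0.1 0 
y edge -0.075 0 
y edge -0.05 0 
y edge -0.025 0 
y edge -0.0 0 
y edge 0.025 0 
y edge 0.05 0 
y edge 0.075 0 
y edge 0.1 0 
x 0.105 0 
x 0.12 0
```

>>> apply_moves:
  rows:
    - [0.01,0,0.1,0,0,-0.004]
    - [0,0,0.15,0,0,0]
    - [0,0,0.15,0,0,0]
    - [0,0,0.1,0,0,0]
    - [0,0,0.05,0,0,0]
    - [0,0,0,0,0,0]
    - [0,0,0,0,0,0]
    - [0,0,0,0,0,0]
    - [0,0,0,0,0,0]

```text
time_s: 36.02
tcp_pos: [0.4792, 0.2917, 0.1329]
tool_rot: [3.139, -0.001, 1.742]
ft_force: [0.3, -0.0, -6.8]
opening: 0.0155
gripper_force: 50.0
```

```bash
python3 - <<'E'
from h import *
for i in range(3): go(.4781,.2901,.106,1.740); vision.read_camera('wrist')
C,p,d,P=snap('scene','s11'); cv2.imwrite('pics/s11.png',cv2.resize(p[130:240,320:470,::-1],(800,587),interpolation=cv2.INTER_CUBIC))
E
```

```text
turn [ 0.005 -0.001  0.004] 1 rows of [ 0.005 -0.001  0.004] | shift [-0.012 -0.011  0.224] 1 rows of [-0.012 -0.011  0.224] p [0.4792 0.2917 0.1329] yaw 1.7418 q6 0.28 F [ 0.3 -0.  -6.8] op 0.0155 36.0
turn [ 0.005 -0.001  0.004] 1 rows of [ 0.005 -0.001  0.004] | shift [-0.012 -0.01   0.223] 1 rows of [-0.012 -0.01   0.223] p [0.479  0.2917 0.1328] yaw 1.7418 q6 0.28 F [-0.1 -0.4 -5.9] op 0.0158 36.1
turn [ 0.004 -0.001  0.004] 1 rows of [ 0.004 -0.001  0.004] | shift [-0.011 -0.009  0.222] 1 rows of [-0.011 -0.009  0.222] p [0.4789 0.2916 0.1326] yaw 1.7418 q6 0.28 F [-0.4  0.3 -6.2] op 0.0155 36.1
```

View pics/s11.png

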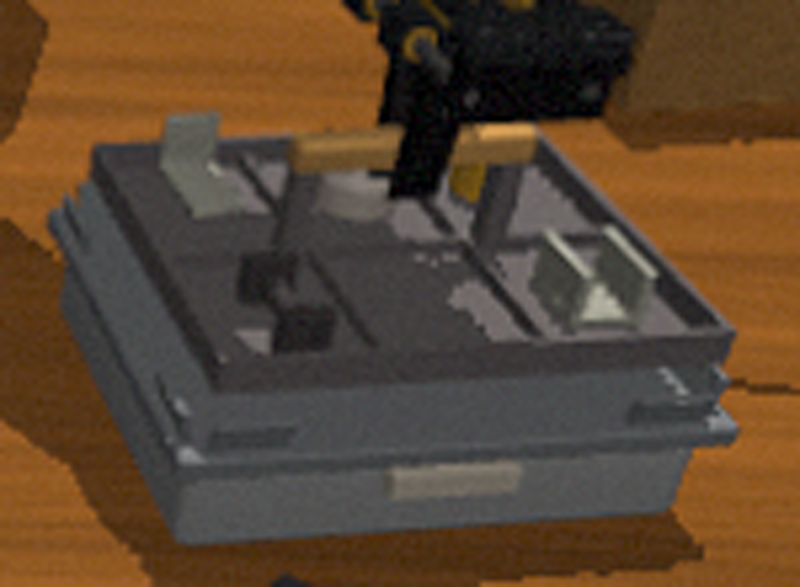

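The tray is level and aligned above the lugs. Lowering slowly.

>>> apply_moves:
  rows:
    - [-0.01,-0.009,0.03,0,0,0.003]
    - [0,0,0.03,0,0,0]
    - [0,0,0.03,0,0,0]
    - [0,0,0.03,0,0,0]
    - [0,0,0.02,0,0,0]
    - [0,0,0,0,0,0]
    - [0,0,0,0,0,0]

```text
time_s: 36.8
tcp_pos: [0.4771, 0.2898, 0.1141]
tool_rot: [-3.141, 0.0, 1.74]
ft_force: [0.5, 0.2, -5.8]
opening: 0.0157
gripper_force: 50.0
```

>>> apply_moves:
  rows:
    - [0,0,0.02,0,0,0]
    - [0,0,0.02,0,0,0]
    - [0,0,0.01,0,0,0]
    - [0,0,0,0,0,0]
    - [0,0,0,0,0,0]

```text
time_s: 37.22
tcp_pos: [0.4773, 0.2899, 0.1084]
tool_rot: [-3.141, 0.0, 1.74]
ft_force: [-0.0, -0.6, -6.4]
opening: 0.0156
gripper_force: 50.0
```

>>> apply_moves:
  rows:
    - [0.003,0.005,0.01,0,0,0]
    - [0,0,0.01,0,0,0]
    - [0,0,0.008,0,0,0]
    - [0,0,0,0,0,0]
    - [0,0,0,0,0,0]

```text
time_s: 37.63
tcp_pos: [0.4778, 0.2903, 0.1051]
tool_rot: [-3.141, 0.0, 1.74]
ft_force: [0.3, 1.1, -5.5]
opening: 0.0157
gripper_force: 50.0
```

>>> apply_moves:
  rows:
    - [0,0,0.006,0,0,0]
    - [0,0,0.006,0,0,0]
    - [0,0,0,0,0,0]
    - [0,0,0,0,0,0]

```text
time_s: 37.97
tcp_pos: [0.478, 0.2904, 0.1047]
tool_rot: [3.141, -0.0, 1.74]
ft_force: [-3.8, -1.6, 1.6]
opening: 0.0156
gripper_force: 50.0
```

It's seated at the expected height and the weight has been taken up. Releasing and retreating.

>>> apply_moves:
  rows:
    - [0,0,0,0,0,0]
    - [0,0,0,0,0,0]
    - [0,0,0,0,0,0]
    - [0,0,0,0,0,0]
  grip: 0.45

```text
time_s: 38.3
tcp_pos: [0.4785, 0.2906, 0.1043]
tool_rot: [3.14, -0.0, 1.74]
ft_force: [0.1, 0.3, -0.3]
opening: 0.0367
gripper_force: 0.0
```

>>> apply_moves:
  rows:
    - [0,0,-0.1,0,0,0]
    - [0,0,-0.2,0,0,0]
    - [0,0,-0.3,0,0,0]
    - [0,0,-0.3,0,0,0]
    - [0,0,-0.2,0,0,0]
    - [-0.3,0,0,0,0,0]
    - [-0.3,0,0,0,0,0]
    - [-0.3,0,0,0,0,0]
    - [-0.3,0,0,0,0,0]
    - [-0.3,0,0,0,0,0]
    - [-0.3,0,0,0,0,0]
    - [-0.3,0,0,0,0,0]
    - [0,0,0,0,0,0]
    - [0,0,0,0,0,0]
    - [0,0,0,0,0,0]

```text
time_s: 39.55
tcp_pos: [0.5205, 0.0422, 0.2365]
tool_rot: [3.141, -0.0, 1.74]
ft_force: [0.2, 0.7, 0.1]
opening: 0.0428
gripper_force: 0.0
```

```bash
python3 - <<'E'
from h import *
C,p,d,P=snap('top','t12'); a=np.radians(9.7); q=(P[...,:2]-[.4778,.2877])@np.array([[np.cos(a),-np.sin(a)],[np.sin(a),np.cos(a)]])
s=(abs(q[...,0])<.105)&(abs(q[...,1])<.125)
e=s&((abs(q[...,0])>.094)|(abs(q[...,1])>.114))&(P[...,2]>.076)&(P[...,2]<.088)
Q=P[e]; A=np.c_[Q[:,:2]-[.4778,.2877],np.ones(len(Q))]; print('rim plane',len(Q),np.linalg.lstsq(A,Q[:,2],rcond=None)[0].round(4))
print('rim',rect(P,(.3,.66,.1,.48),.0795,.084),'bar',rect(P,(.3,.66,.15,.45),.127,.145))
print('mat block',rect(P,(.37,.51,-.1,.09),.02,.05),'jar',rect(P,(.62,.69,-.04,.04),.03,.05),'tape',rect(P,(.52,.61,-.1,0),.015,.05))
a=cv2.resize(ortho(C,p,.3,.72,-.3,.47,.06,1000),(550,300)); cv2.imwrite('pics/a.png',a)
C,p,d,P=snap('scene','s12'); b=cv2.resize(p[120:260,190:470,::-1],(600,300),interpolation=cv2.INTER_CUBIC)
cv2.imwrite('pics/f.png',np.vstack([np.pad(a,((0,0),(0,50),(0,0))),b]))
E
```

```text
rim plane 473 [-0.0011  0.0019  0.0803]
rim (406, array([470.8, 292.7]), array([215.2, 254.9]), 5.7, array([0.0814, 0.0835])) bar (257, array([475.7, 302.7]), array([17.2, 86.6]), 9.2, array([0.1348, 0.1372]))
mat block (512, array([438.9, -17.1]), array([44. , 78.7]), 2.7, array([0.0339, 0.0369])) jar (177, array([655.9,   1. ]), array([37.9, 35.2]), 0.5, array([0.0427, 0.0456])) tape (353, array([561.2, -48.3]), array([55.8, 47.5]), 32.0, array([0.0299, 0.0332]))
```

View pics/f.png

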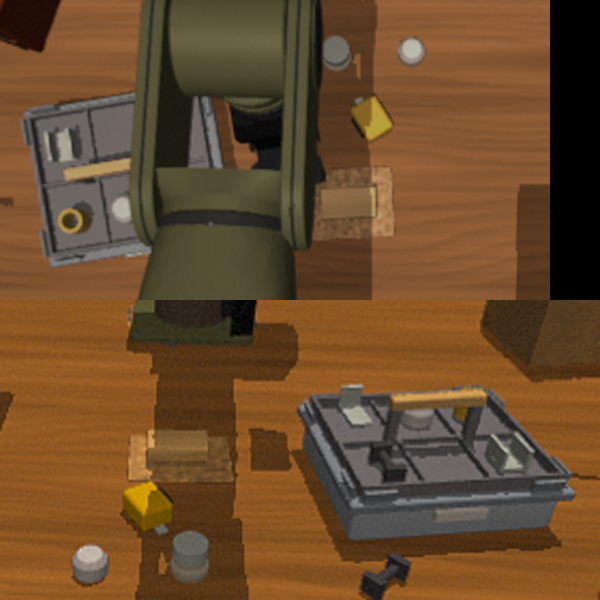

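The tray sits flat between the lugs: its rim is 80 mm above the bench, as it should be, with negligible tilt. All five parts are upright in it, and the tape, jar and spares haven't moved. Handing in.

```bash
python3 -c "
from rig import robot; print(robot.job_done())"
```

```text
the job is handed in; nothing more can be done
None
```

The job is handed in: the sanding block is on the cork mat, and the tray, holding one each of the five parts, sits flat on the tote's lid between the lugs; tape measure and jar undisturbed.

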